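# Two balls from the rocker dispenser

### The arm

A 6-joint arm with a two-finger parallel gripper is mounted at the origin on the work surface. World frame = base frame: x ahead of the robot, y to its left, z up, the work surface at z = 0. Lengths are in m, angles in rad, forces in N, time in s.
With the tool pointing down it reaches from about 0.4 to 0.925 m from the base axis. Payload 12.5 kg.
Tool frame: the origin (TCP) lies midway between the tips of the shut fingers; the grasp point (between the pads) lies 19 mm behind it; z points along the fingers, y is the line along which they close (so a half turn about z gives the same grasp; the last joint's range is limited). The gripper opens to 95 mm and grips with 3 to 60 N. Pads are 20 mm wide; open, the fingers measure 119 mm over their backs; the gripper's body (75 mm by 180 mm) begins 59 mm behind the grasp point.
Start: joints at [-1.299, 0.491, 1.559, -0, 1.092, -0.106], TCP at [0.231, -0.581, 0.215] pointing down, gripper open.
Joint ranges: [-3.1, 3.1], [-0.84, 2.19], [0.05, 2.79], [-1.13, 4.28], [0.06, 2.93], [-2.69, 2.69]. Speed limits (rad/s): [2.22, 2.22, 2.79, 3.14, 3.14, 3.14].

### API

Orientations are given as a unit quaternion [x, y, z, w].
In Python, from station import ctrl, camera gives the robot as it stands. The module is installed in compiled form; this text tells all that it offers.
- The arm moves only by the tool apply_moves, never from a script. Its argument "commands" is text: rows parted by semicolons, each of 7 numbers parted by spaces: the shift along the world's x, y, z in cm, then the turn, a rotation vector about the world's x, y, z in degrees, then the finger opening in cm, from 0 to 9.51. A call has 1 to 5 rows; each row shifts and turns the commanded pose from where the row before left it; what a row does not reach is not made up. A row lasts 1/8 s, in which the tool goes at most 62.5 mm and 10.7 degrees, less where a joint would pass 70% of its speed; a pose out of reach is approached as far as the arm can. A call with a gripper value outside its range is refused whole. The fingers move at their own pace and stop on an object; "force" is the grip in N (left out, the last holds). Time passes only in rows, so rows that do not move let the fingers close. It gives the time, the measured TCP pose, the force, the opening and the grip force at its end, in the units of the state.
- ctrl.get_obs(): the state, without advancing time (a new reading comes with each control period).
- camera(name): name is "scene" or "top" or "wrist"; returns a dict with "img" (400x640x3 uint8, red, green, blue), "z_map" (400x640 float32, m along the optical axis (not along the pixel's ray), 0 where there is no reading), "fx", "fy", "cx", "cy" (pixels), "k1" (the pictures are not rectified: a ray, as slopes to the right and down, at radius r is drawn at 1 + k1 r^2 times it, then the intrinsics apply), "T" (4x4, takes a point from camera to world coordinates); the wrist camera has in their place "mount" (4x4, takes a point from camera to tool coordinates, whose origin is the TCP and whose axes are the flange's). Camera axes: x right, y down, z forward; pixel columns grow to the right and rows downward; lengths in m; the calibration is good to about 2 mm. A picture is of the moment at which its call begins: read the wrist's pose just before it.
- ctrl.close_job(): hands the job in; it is judged then, once.
The state is a dict: "time": time; "q": joint angles; "qvel": joint speeds; "effort": joint torques, N m; "eef_pos": TCP position; "tcp_rot": TCP orientation; "ft_force": force on the tool from outside, world axes, zero at the start; "moment": the same for the moment, N m; "grip_width": opening from 0.0 (shut) to 1.0 (fully open); "grip_force": force on a finger pad.
Only numpy, scipy, OpenCV 4.12 (cv2) and the standard library are available. Lean on these libraries where they do the work, as an engineer would, in place of code of your own. Each camera call takes 0.05 s, during which the arm holds its last target. There are 200 camera calls.

### The job

Of the two identical chute dispensers on the storeroom bench, use the one loaded with steel balls (the other holds short rollers; leave that one alone). With a fingertip press its rocker paddle all the way down so the gate lifts and one ball rolls into the catch tray, let the paddle come fully back up, and do the same once more, so that exactly two balls lie in the tray and the other two stay in the chute. Do not touch the balls or shift anything else on the bench, and leave the rocker up.

Things in the scene. Friction and masses are not known exactly. Their poses are not given: they have to be found in the camera images.
- ball_dispenser: Grey sheet-metal dispenser loaded with four steel balls in a row. Bolted down, 330 mm long (x), y -83 to +51 mm; origin at the bench surface, mid-length. Its x axis is the way things roll: an open-topped chute, 41 mm wide along y = 0 from x = -157 to +55 mm, slopes down 0.14 rad to a catch tray. The rocking lever stands on the chute's -y side, pivot at x 4, z 73 mm.
- roller_dispenser: The same dispenser (same frame and sizes as ball_dispenser) loaded with three short rollers; not to be worked.
- ball_rocker (a joint): Rocking lever of the ball dispenser, rad: 0 at rest (paddle up, gate down), 0.76 at its stop (paddle fully down, gate up). Sprung back: 1 to 2 N on the paddle starts it, 3 to 4 N holds it down. An escapement: near the stop one ball runs out under the gate (under 1 s to the tray) while a cross pin holds the next back; once the lever is up that one rolls to the gate within 0.5 s.
- ball_rocker_gate (a point): Lower edge of the gate blade, the lever's downhill end, which crosses the chute and stops the first ball; it rises about 8 mm when the paddle is pressed.
- ball_tray (a point): Middle of the floor of the ball dispenser's catch tray (inside 97 x 90 mm along x and y of the dispenser, floor 9 mm above the bench, far wall 62 mm high).
- roller_rocker (a joint): Rocking lever of the roller dispenser, same values; stays at 0.
- ball_rocker_paddle (a point): On the upper face of the press paddle, a steel plate 50 mm along the lever (25 mm each way) and 55 across (33 mm toward the chute, 22 mm outward). At rest at x -70, y -58, z 121 mm in the dispenser's frame, sloping 0.38 rad down toward the gate; at the stop it has moved 64 mm down and 12 mm uphill and slopes as much the other way. Press straight down here with shut fingers.
- roller_rocker_paddle (a point): The same point on the roller dispenser's paddle.
- ball0: Centre of steel ball 0 (32 mm across, 0.13 kg), first at the gate at the start.
- ball1: Centre of steel ball 1 (32 mm across, 0.13 kg), number 2 in the row up the chute at the start.
- ball2: Centre of steel ball 2 (32 mm across, 0.13 kg), number 3 in the row up the chute at the start.
- ball3: Centre of steel ball 3 (32 mm across, 0.13 kg), number 4 in the row up the chute at the start.
- roller0: Centre of steel roller 0 (32 mm across, 30 mm long, lying across the chute of the roller dispenser).
- roller1: Centre of steel roller 1 (32 mm across, 30 mm long, lying across the chute of the roller dispenser).
- roller2: Centre of steel roller 2 (32 mm across, 30 mm long, lying across the chute of the roller dispenser).
- small_jar: Bystander: closed glass jar, 52 mm across, 75 mm high, standing between the dispensers; origin on its underside.
- tin: Bystander: metal can, 70 mm across, 85 mm high, on the robot's right; origin on its underside.
- screwdriver: Bystander: screwdriver lying flat on the robot's left; origin on its underside.
- wrench: Bystander: steel wrench lying flat on the robot's right; origin on its underside.
- big_jar: Bystander: closed amber jar, 76 mm across, 110 mm high, on the robot's left; origin on its underside.
- collar: Bystander: steel shaft collar lying flat, 60 mm across, 20 mm high, between the dispensers, toward their far end; origin on its underside.

How it is judged:
By the outcome, as a careful person would: the job done as asked, in the order asked, and still so for the second after the job is handed in, with the robot touching nothing.
It also fails if it takes over 38 s, if anything falls off the work surface, if the arm or the gripper's body presses on something with over 40 N, if the wrist force passes 120 N, or if a joint passes its speed limit or range.

## Working session

There is one attempt and no reset: what is moved stays moved. The work goes in short steps, Python scripts to look and compute and a tool call to move; the robot and the scene stay as the last step left them, time stands still between calls to the robot, and variables do not carry over. Pictures are saved under pics/ and viewed, at most 10 in all, crops included, and the job is handed in when it is done.

Besides the shell and the picture viewer there is one more tool, called by a JSON object that holds its "name" and its "arguments", one argument or row to a line. apply_moves: Moves the arm, as the interface text tells. Its arguments: {"type":"object","properties":{"commands":{"type":"string"},"force":{"type":"number"}},"required":["commands"]}

```bash
mkdir -p pics; cat > h.py <<'E'
import numpy as np, cv2
from station import ctrl, camera
def pts(c):
    v,u=np.mgrid[0:400,0:640].astype(float)
    x=(u-c["cx"])/c["fx"];y=(v-c["cy"])/c["fy"]
    a,b=x.copy(),y.copy()
    for _ in range(8):
        s=1+c["k1"]*(a*a+b*b);a=x/s;b=y/s
    z=c["z_map"]
    P=np.stack([a*z,b*z,z],-1)@c["T"][:3,:3].T+c["T"][:3,3]
    P[z==0]=np.nan
    return P
E
python3 - <<'E'
from h import *
for n in("scene","top"):
    c=camera(n);cv2.imwrite(f"pics/{n}.png",c["img"][...,::-1]);np.savez(f"{n}.npz",**c);print(n,c["T"].round(3).tolist())
o=ctrl.get_obs();print(o["time"],o["eef_pos"],o["tcp_rot"],o["ft_force"])
E
```

```text
scene [[-0.792, 0.423, -0.44, 1.17], [0.61, 0.562, -0.559, 0.74], [0.011, -0.711, -0.703, 1.045], [0.0, 0.0, 0.0, 1.0]]
top [[0.024, -0.997, 0.07, 0.485], [-1.0, -0.024, -0.001, -0.001], [0.003, -0.07, -0.998, 1.545], [0.0, 0.0, 0.0, 1.0]]
0.1 [ 0.23049913 -0.58070457  0.21412202] [ 9.82210367e-01  1.87783243e-01 -4.88011095e-05 -4.95791605e-04] [-0.5378496   0.69548705 -0.0681338 ]
```

View pics/top.png

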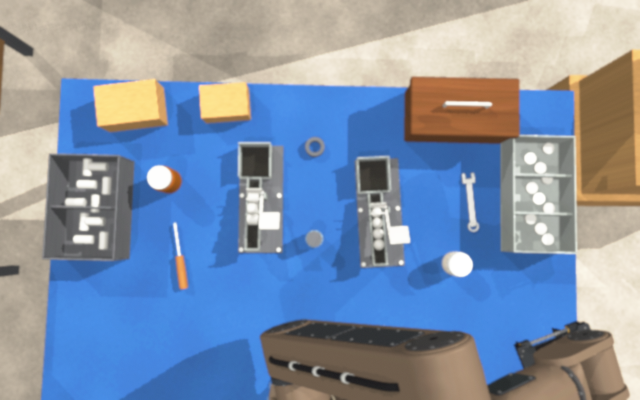

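View pics/scene.png

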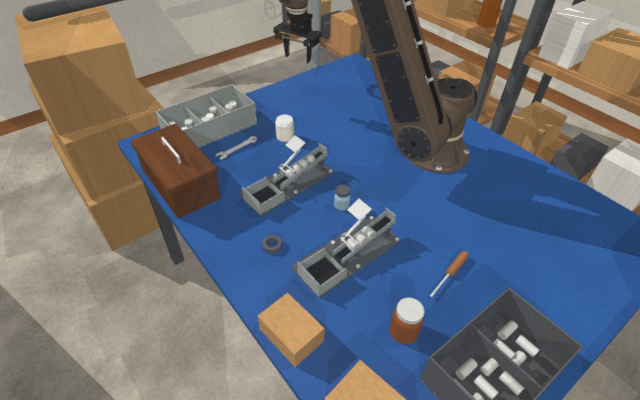

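The top view shows two dispensers. The right one at about (380,215) seems to hold four round items, and the left one at about (258,200) three. The white paddles are at about (399,235) and (269,221). Next I'll zoom in and measure.

```bash
python3 - <<'E'
from h import *
t=dict(np.load("top.npz"));s=dict(np.load("scene.npz"))
a=cv2.resize(t["img"][130:280,225:425],(800,600),interpolation=cv2.INTER_CUBIC)
cv2.imwrite("pics/z1.png",a[...,::-1])
for n,c in(("top",t),("scene",s)):
    P=pts(c);g=c["img"].min(-1)
    # paddle: bright, height .085-.15
    m=((g>190)&(P[...,2]>.09)&(P[...,2]<.15)&(P[...,0]>.3)).astype(np.uint8)
    k,L,S,C=cv2.connectedComponentsWithStats(m)
    for i in range(1,k):
        if S[i,4]>40:
            q=P[L==i];print(n,"pad",S[i],C[i].round(1),np.nanmedian(q,0).round(4),np.nanmean(q,0).round(4),"rect",cv2.minAreaRect(q[:,:2].astype(np.float32)))
    # dispenser body above bench
    h=((P[...,2]>.035)&(P[...,2]<.3)&(P[...,0]>.35)).astype(np.uint8)
    k,L,S,C=cv2.connectedComponentsWithStats(h)
    for i in range(1,k):
        q=P[L==i]
        if S[i,4]>300 and abs(q[:,1].mean())<.4: print(n,"body",S[i],q.mean(0).round(3),[np.round(v,3) for v in cv2.minAreaRect(q[:,:2].astype(np.float32))])
E
```

```text
top pad [513 144   6 108 158] [513.8 192.4] [ 0.632  -0.5714  0.0989] [ 0.6198 -0.5713  0.0989] rect ((0.6061240434646606, -0.5720861554145813), (0.3091973066329956, 0.01375214196741581), 1.4180400371551514)
top pad [147 166  24  23 436] [158.8 176.8] [0.6385 0.4482 0.1085] [0.6387 0.4486 0.1085] rect ((0.6395212411880493, 0.44925743341445923), (0.06474579870700836, 0.06449243426322937), 40.70423889160156)
top pad [259 203  21  27 365] [268.  219.9] [0.5223 0.1322 0.1193] [0.5227 0.1318 0.1183] rect ((0.5345339775085449, 0.1303533911705017), (0.0770765170454979, 0.05825631693005562), 3.649319887161255)
top pad [387 216  23  28 358] [397.7 233.8] [ 0.4916 -0.2359  0.119 ] [ 0.4922 -0.2362  0.1179] rect ((0.5052708387374878, -0.23763221502304077), (0.07822740823030472, 0.05754698067903519), 3.2345809936523438)
top pad [554 223  23  31  66] [571.5 243.2] [ 0.4604 -0.7449  0.0989] [ 0.4781 -0.7344  0.0992] rect ((0.47849684953689575, -0.7350928783416748), (0.052468087524175644, 0.10381876677274704), 54.21351623535156)
top body [ 199   82   50   39 1700] [0.876 0.28  0.067] [array([0.879,
[... 718 characters left out ...]
scene pad [397 298  27  23 465] [410.  309.2] [0.6419 0.4495 0.1102] [0.6417 0.4493 0.1103] rect ((0.6421346664428711, 0.4484402537345886), (0.062183938920497894, 0.061937857419252396), 68.19725036621094)
scene body [ 273  136   55   53 1097] [ 0.507 -0.191  0.075] [array([ 0.51 , -0.212]), array([0.216, 0.107]), np.float64(4.762)]
scene body [ 333  199   63   65 1562] [0.541 0.172 0.076] [array([0.54 , 0.154]), array([0.217, 0.101]), np.float64(1.313)]
scene body [298 247  49  44 383] [0.724 0.187 0.048] [array([0.707, 0.185]), array([0.103, 0.102]), np.float64(0.782)]
scene body [ 258  292   67   69 2473] [0.884 0.289 0.067] [array([0.88 , 0.281]), array([0.102, 0.142]), np.float64(5.792)]
```

View pics/z1.png

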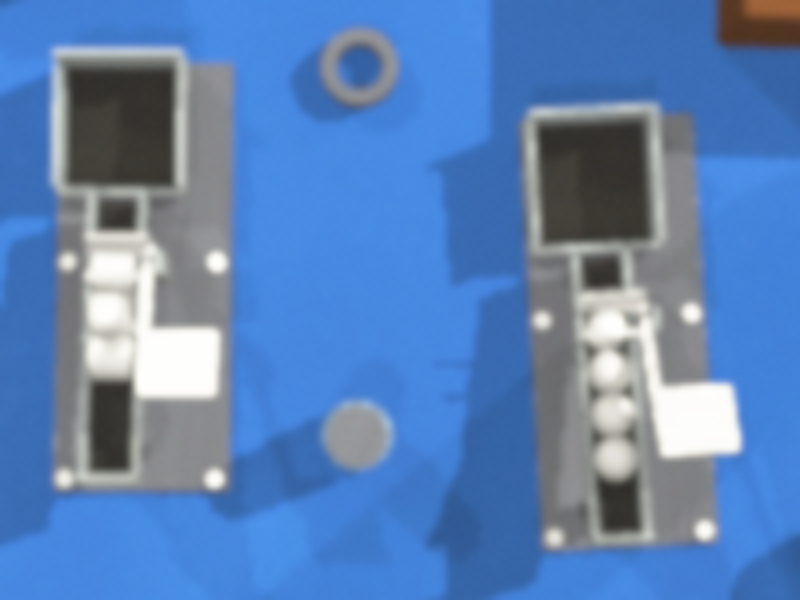

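The crop shows the ball dispenser is the right-hand one: four balls at about (610,325), (608,370), (612,413) and (615,458) in the crop. The left one holds three rollers. I'll check the heights and the frame.

```bash
python3 - <<'E'
from h import *
t=dict(np.load("top.npz"));s=dict(np.load("scene.npz"))
P=pts(t);g=t["img"].astype(int)
# tray + base: not blue, in region
m=((g[...,2]-g[...,0]<50)&(P[...,0]>.36)&(P[...,0]<.8)&(P[...,1]>-.30)&(P[...,1]<-.1)&(P[...,2]<.03)).astype(np.uint8)
k,L,S,C=cv2.connectedComponentsWithStats(m);i=1+S[1:,4].argmax();q=P[L==i];print("base",S[i],cv2.minAreaRect(q[:,:2].astype(np.float32)))
# four screw heads & balls: rays onto plane from crop pixels
def px(u,v,z):
    u=225+u/4;v=130+v/4
    x=(u-t["cx"])/t["fx"];y=(v-t["cy"])/t["fy"];a,b=x,y
    for _ in range(8):
        w=1+t["k1"]*(a*a+b*b);a,b=x/w,y/w
    d=t["T"][:3,:3]@[a,b,1];o=t["T"][:3,3];return (o+d*(z-o[2])/d[2]).round(4)
print("screws",[px(*p,.008) for p in((541,320),(691,313),(554,538),(705,531))])
print("balls",[px(*p,z) for p,z in(((606,326),.068),((616,459),.083))])
y=np.deg2rad(4);R=np.array([[np.cos(y),-np.sin(y)],[np.sin(y),np.cos(y)]])
pd=np.array([.493,-.2389]);org=pd-R@[-.070,-.0525];print("origin",org,"press",org+R@[-.07,-.058],"lower",org+R@[-.082,-.058],"gate/tray",org+R@[.11,0])
for c in(t,s):
    P=pts(c);D=(P[...,:2]-org)@R
    for lo in np.arange(-.17,.17,.03):
        k=(D[...,0]>lo)&(D[...,0]<lo+.03)&(D[...,1]>-.09)&(D[...,1]<.05)
        print(round(lo,2),np.nanmax(P[k][:,2]).round(3),end="; ")
    print()
E
```

```text
base [ 355  157   53  111 2696] ((0.5633740425109863, -0.20543266832828522), (0.33968493342399597, 0.15169571340084076), 4.20270299911499)
screws [array([ 0.5626, -0.1389,  0.008 ]), array([ 0.5707, -0.2535,  0.008 ]), array([ 0.3973, -0.1517,  0.008 ]), array([ 0.4054, -0.2661,  0.008 ])]
balls [array([ 0.5563, -0.1813,  0.068 ]), array([ 0.4594, -0.1882,  0.083 ])]
origin [ 0.55916727 -0.18164493] press [ 0.49338366 -0.2443866 ] lower [ 0.48141289 -0.24522368] gate/tray [ 0.66889931 -0.17397172]
-0.17 0.109; -0.14 0.084; -0.11 0.133; -0.08 0.128; -0.05 0.109; -0.02 0.09; 0.01 0.088; 0.04 0.059; 0.07 0.054; 0.1 0.056; 0.13 0.069; 0.16 0.063; 
-0.17 0.102; -0.14 0.082; -0.11 0.132; -0.08 0.125; -0.05 0.114; -0.02 0.089; 0.01 0.085; 0.04 0.06; 0.07 0.05; 0.1 0.052; 0.13 0.059; 0.16 0.064;
```

{"name": "apply_moves", "arguments": {
  "commands": "2.9 3.7 0 0 0 -2 0; 2.9 3.7 0 0 0 -2 0; 2.9 3.7 0 0 0 -2 0; 2.9 3.7 0 0 0 -2 0; 2.9 3.7 0 0 0 -2 0",
  "force": 20
}}

```text
time: 0.72
eef_pos: [0.3763, -0.3946, 0.2145]
tcp_rot: [0.995, 0.101, -0.0, -0.0]
ft_force: [1.1, -0.4, -0.1]
grip_width: 0.53
grip_force: 0.0
```

{"name": "apply_moves", "arguments": {
  "commands": "2.9 3.7 0 0 0 -2 0; 2.9 3.7 0 0 0 -2 0; 2.9 3.7 0 0 0 -2 0; 2.9 3.7 0 0 0 -1 0; 0 0 0 0 0 0 0"
}}

```text
time: 1.35
eef_pos: [0.4928, -0.2457, 0.2144]
tcp_rot: [0.999, 0.042, -0.0, -0.0]
ft_force: [-0.2, -0.3, 0.2]
grip_width: 0.024
grip_force: 0.0
```

{"name": "apply_moves", "arguments": {
  "commands": "0 0 -3 0 0 0 0; 0 0 -3 0 0 0 0; 0 0 -1.5 0 0 0 0; 0 0 -1 0 0 0 0; 0 0 0 0 0 0 0"
}}

```text
time: 1.98
eef_pos: [0.4915, -0.2482, 0.1296]
tcp_rot: [0.999, 0.04, -0.0, -0.0]
ft_force: [-0.0, -0.4, 0.4]
grip_width: 0.006
grip_force: 0.0
```

```bash
python3 - <<'E'
from h import *
c=camera("scene");a=cv2.resize(c["img"][90:240,220:420],(800,600),interpolation=cv2.INTER_CUBIC)
cv2.imwrite("pics/z2.png",a[...,::-1])
E
```

```text
(no output)
```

View pics/z2.png

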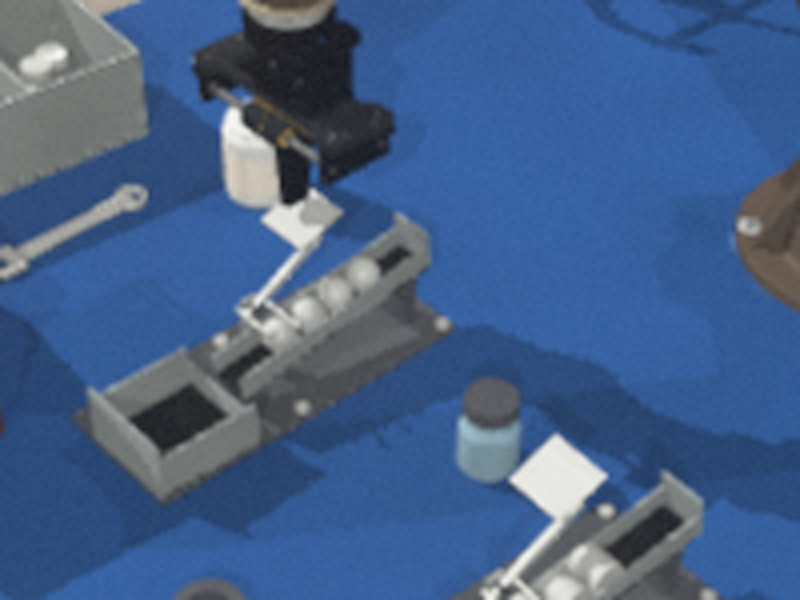

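The view shows the shut fingertip at about (293,190) just over the paddle at (302,218), four balls at about (275,330) to (365,270), and an empty tray at (180,415). I'll correct y slightly and press.

{"name": "apply_moves", "arguments": {
  "commands": "0.2 0.5 0 0 0 0 0; 0 0 -0.6 0 0 0 0; 0 0 -0.6 0 0 0 0; 0 0 0 0 0 0 0"
}}

```text
time: 2.52
eef_pos: [0.4935, -0.2429, 0.1172]
tcp_rot: [0.999, 0.041, -0.0, -0.0]
ft_force: [0.5, -0.0, 1.2]
grip_width: 0.003
grip_force: 0.5
```

```bash
python3 - <<'E'
from h import *
c=camera("scene");a=cv2.resize(c["img"][105:205,230:363],(800,600),interpolation=cv2.INTER_CUBIC)
cv2.imwrite("pics/z3.png",a[...,::-1])
o=ctrl.get_obs();print(o["eef_pos"],o["ft_force"])
E
```

```text
[ 0.49358751 -0.24291639  0.11744203] [-0.21962277  1.05378003  0.97470448]
```

View pics/z3.png

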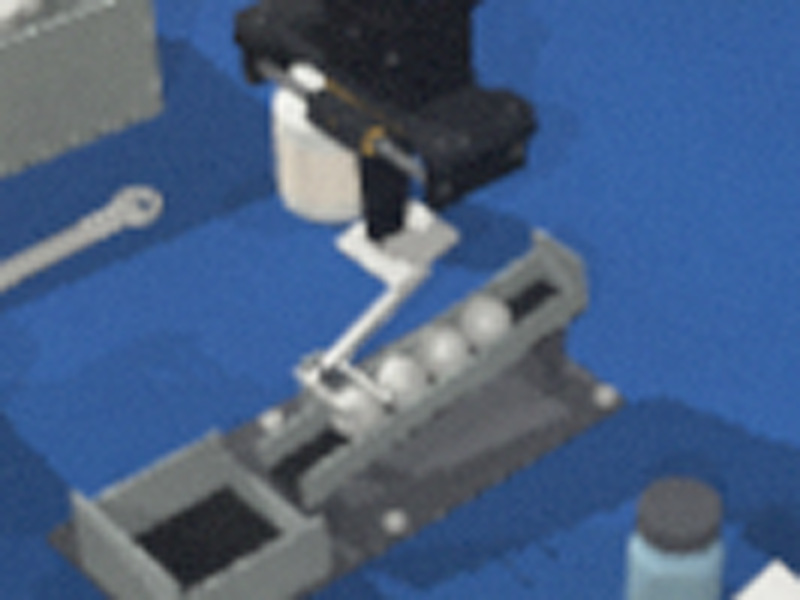

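The fingertip at about (385,238) sits on the paddle, with all the balls held. Now I'll press.

{"name": "apply_moves", "arguments": {
  "commands": "-0.2 0.1 -1 0 0 0 0; -0.2 0 -1 0 0 0 0; -0.2 0 -1 0 0 0 0; -0.2 0 -1 0 0 0 0; 0 0 0 0 0 0 0"
}}

```text
time: 3.2
eef_pos: [0.4854, -0.2419, 0.0769]
tcp_rot: [0.999, 0.04, -0.0, -0.0]
ft_force: [-1.6, -1.0, 2.3]
grip_width: 0.004
grip_force: 1.4
```

{"name": "apply_moves", "arguments": {
  "commands": "-0.2 0 -0.7 0 0 0 0; -0.1 0 -0.3 0 0 0 0; 0 0 0 0 0 0 0"
}}

```text
time: 3.58
eef_pos: [0.4826, -0.242, 0.0676]
tcp_rot: [0.999, 0.041, 0.0, 0.0]
ft_force: [1.2, -0.6, 4.0]
grip_width: 0.003
grip_force: 1.6
```

{"name": "apply_moves", "arguments": {
  "commands": "0 0 -0.3 0 0 0 0; 0 0 -0.2 0 0 0 0; 0 0 0 0 0 0 0"
}}

```text
time: 3.95
eef_pos: [0.4826, -0.242, 0.0626]
tcp_rot: [0.999, 0.041, 0.0, 0.0]
ft_force: [0.9, 0.2, 3.8]
grip_width: 0.005
grip_force: 1.7
```

{"name": "apply_moves", "arguments": {
  "commands": "0 0 -0.2 0 0 0 0; 0 0 0 0 0 0 0"
}}

```text
time: 4.2
eef_pos: [0.4829, -0.242, 0.0612]
tcp_rot: [0.999, 0.041, 0.0, 0.0]
ft_force: [1.0, 1.1, 11.8]
grip_width: 0.003
grip_force: 5.3
```

{"name": "apply_moves", "arguments": {
  "commands": "0 0 -0.2 0 0 0 0; 0 0 0 0 0 0 0"
}}

```text
time: 4.45
eef_pos: [0.4831, -0.2421, 0.0603]
tcp_rot: [0.999, 0.041, 0.001, 0.001]
ft_force: [-1.2, 3.8, 25.3]
grip_width: 0.001
grip_force: 11.8
```

At the stop. I'll wait for the ball, then look.

{"name": "apply_moves", "arguments": {
  "commands": "0 0 0.2 0 0 0 0; 0 0 0 0 0 0 0; 0 0 0 0 0 0 0; 0 0 0 0 0 0 0; 0 0 0 0 0 0 0"
}}

```text
time: 5.08
eef_pos: [0.4829, -0.242, 0.0613]
tcp_rot: [0.999, 0.041, 0.0, 0.0]
ft_force: [0.4, 1.2, 10.9]
grip_width: 0.006
grip_force: 5.0
```

```bash
python3 - <<'E'
from h import *
c=camera("scene");a=cv2.resize(c["img"][105:225,230:390],(800,600),interpolation=cv2.INTER_CUBIC)
cv2.imwrite("pics/z4.png",a[...,::-1])
E
```

```text
(no output)
```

View pics/z4.png

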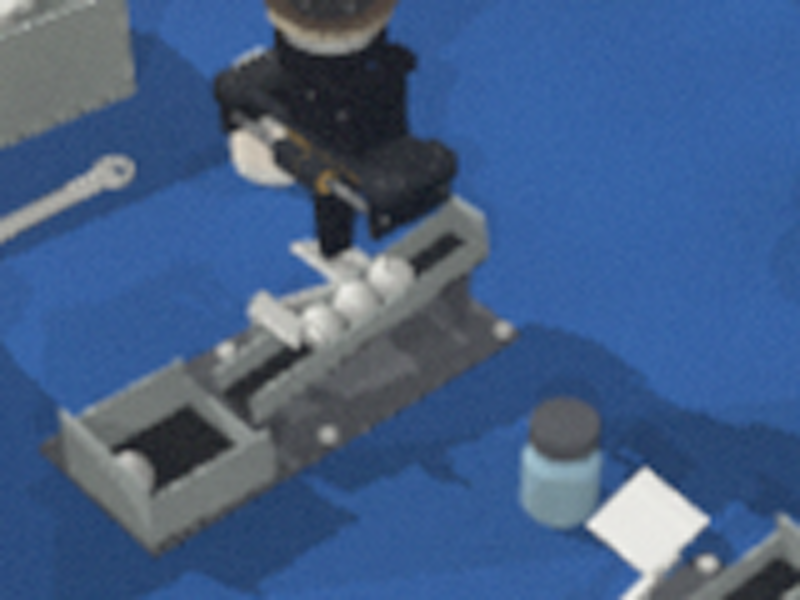

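One ball is in the tray at (135,468), and three are held at (322,325) to (390,272). I'll release.

{"name": "apply_moves", "arguments": {
  "commands": "0.2 0 1.4 0 0 0 0; 0.2 0 1.4 0 0 0 0; 0.2 0 1.4 0 0 0 0; 0.2 0 1.4 0 0 0 0; 0.2 0 1.8 0 0 0 0"
}}

```text
time: 5.75
eef_pos: [0.4927, -0.2419, 0.1356]
tcp_rot: [0.999, 0.041, -0.0, 0.0]
ft_force: [-0.6, -0.1, 0.4]
grip_width: 0.005
grip_force: 0.0
```

{"name": "apply_moves", "arguments": {
  "commands": "0 0 0.4 0 0 0 0; 0 0 0 0 0 0 0; 0 0 0 0 0 0 0; 0 0 0 0 0 0 0; 0 0 0 0 0 0 0"
}}

```text
time: 6.38
eef_pos: [0.4925, -0.2419, 0.1383]
tcp_rot: [0.999, 0.041, -0.0, -0.0]
ft_force: [0.0, 0.9, 0.4]
grip_width: 0.003
grip_force: 0.0
```

{"name": "apply_moves", "arguments": {
  "commands": "0 0 0 0 0 0 0; 0 0 0 0 0 0 0; 0 0 0 0 0 0 0; 0 0 0 0 0 0 0; 0 0 0 0 0 0 0"
}}

```text
time: 7.0
eef_pos: [0.4926, -0.2419, 0.1387]
tcp_rot: [0.999, 0.041, 0.0, 0.0]
ft_force: [-0.6, -0.3, -0.4]
grip_width: 0.005
grip_force: 0.0
```

```bash
python3 - <<'E'
from h import *
c=camera("scene");a=cv2.resize(c["img"][105:225,230:390],(800,600),interpolation=cv2.INTER_CUBIC)
cv2.imwrite("pics/z5.png",a[...,::-1])
E
```

```text
(no output)
```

View pics/z5.png

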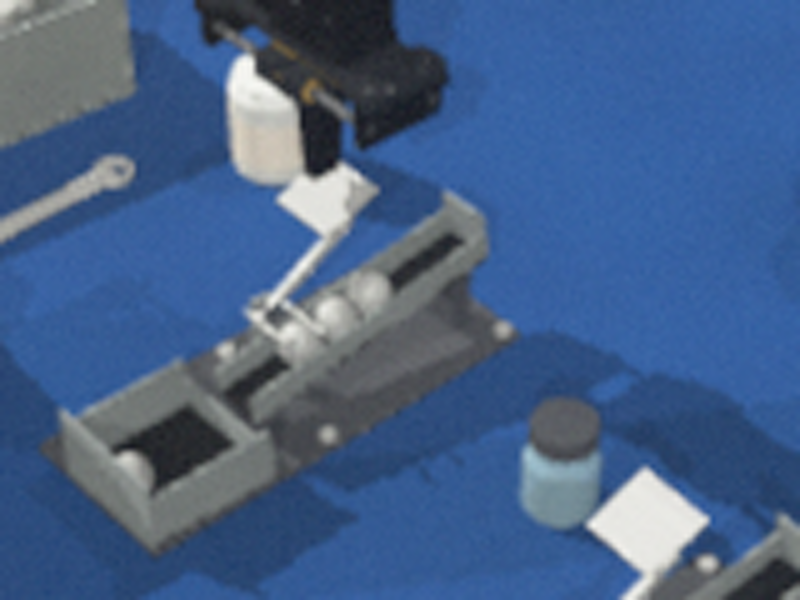

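The paddle is up, the next ball is at the gate at (297,342), and one ball is in the tray. Now the second press, from z 0.1387 to 0.0613.

{"name": "apply_moves", "arguments": {
  "commands": "0 0 -1.2 0 0 0 0; 0 0 -1 0 0 0 0; -0.2 0 -1 0 0 0 0; -0.2 0 -1 0 0 0 0; -0.2 0 -1 0 0 0 0"
}}

```text
time: 7.68
eef_pos: [0.4862, -0.242, 0.0859]
tcp_rot: [0.999, 0.041, -0.0, 0.0]
ft_force: [-2.5, -1.6, 3.7]
grip_width: 0.005
grip_force: 1.7
```

{"name": "apply_moves", "arguments": {
  "commands": "-0.2 0 -1 0 0 0 0; -0.2 0 -0.8 0 0 0 0; 0 0 -0.4 0 0 0 0; 0 0 -0.3 0 0 0 0; 0 0 0 0 0 0 0"
}}

```text
time: 8.3
eef_pos: [0.4829, -0.242, 0.0618]
tcp_rot: [0.999, 0.041, 0.0, 0.0]
ft_force: [1.1, -0.2, 5.4]
grip_width: 0.005
grip_force: 2.1
```

{"name": "apply_moves", "arguments": {
  "commands": "0 0 -0.1 0 0 0 0; 0 0 0 0 0 0 0; 0 0 0 0 0 0 0; 0 0 0 0 0 0 0; 0 0 0 0 0 0 0"
}}

```text
time: 8.93
eef_pos: [0.483, -0.2421, 0.0614]
tcp_rot: [0.999, 0.041, 0.001, 0.0]
ft_force: [0.3, 1.7, 9.6]
grip_width: 0.002
grip_force: 4.6
```

```bash
python3 - <<'E'
from h import *
c=camera("scene");a=cv2.resize(c["img"][105:225,230:390],(800,600),interpolation=cv2.INTER_CUBIC)
cv2.imwrite("pics/z6.png",a[...,::-1])
E
```

```text
(no output)
```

View pics/z6.png

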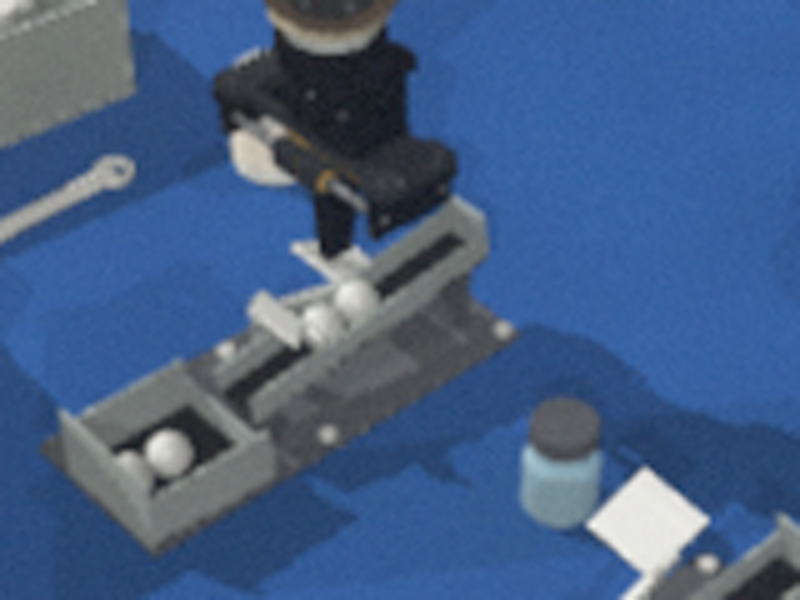

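Two balls are in the tray at (133,468) and (168,452), and two are held in the chute. I'll release and retreat.

{"name": "apply_moves", "arguments": {
  "commands": "0.2 0 1.4 0 0 0 0; 0.2 0 1.4 0 0 0 0; 0.2 0 1.4 0 0 0 0; 0.2 0 1.4 0 0 0 0; 0.2 0 2 0 0 0 0"
}}

```text
time: 9.6
eef_pos: [0.4926, -0.2419, 0.1375]
tcp_rot: [0.999, 0.041, -0.0, -0.0]
ft_force: [-0.7, 0.1, -0.4]
grip_width: 0.003
grip_force: 0.0
```

{"name": "apply_moves", "arguments": {
  "commands": "0 0 2 0 0 0 0; 0 0 2 0 0 0 0; 0 0 2 0 0 0 0; 0 0 0 0 0 0 0; 0 0 0 0 0 0 0"
}}

```text
time: 10.22
eef_pos: [0.4923, -0.2418, 0.1962]
tcp_rot: [0.999, 0.041, -0.0, -0.0]
ft_force: [0.5, 0.1, -0.1]
grip_width: 0.007
grip_force: 0.0
```

{"name": "apply_moves", "arguments": {
  "commands": "0 0 0 0 0 0 0; 0 0 0 0 0 0 0; 0 0 0 0 0 0 0; 0 0 0 0 0 0 0; 0 0 0 0 0 0 0"
}}

```text
time: 10.85
eef_pos: [0.4926, -0.242, 0.1966]
tcp_rot: [0.999, 0.041, -0.0, 0.0]
ft_force: [-0.2, 0.1, -0.6]
grip_width: 0.007
grip_force: 0.0
```

```bash
python3 - <<'E'
from h import *
c=camera("scene");a=cv2.resize(c["img"][105:225,230:390],(800,600),interpolation=cv2.INTER_CUBIC)
cv2.imwrite("pics/z7.png",a[...,::-1])
E
```

```text
(no output)
```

View pics/z7.png

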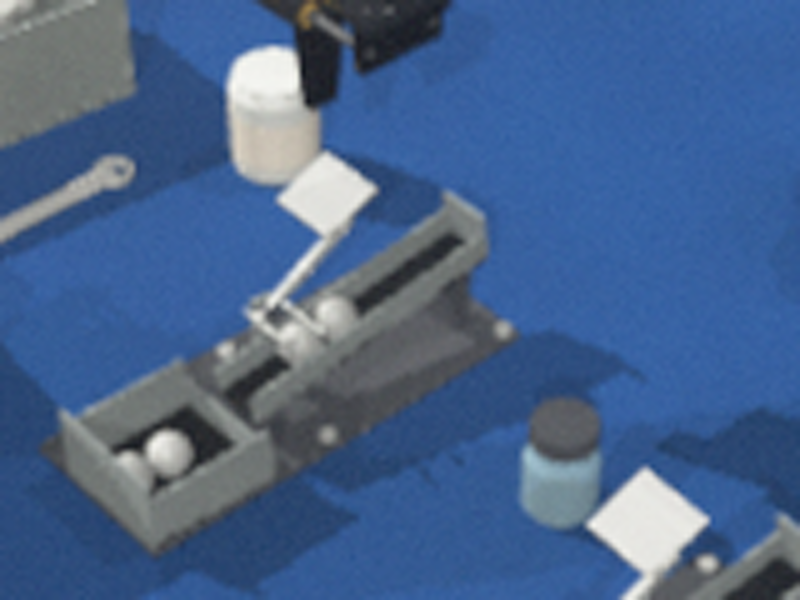

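The rocker is up with the fingertip clear. Two balls are in the tray, and two are in the chute at (297,342) and (335,315).

```bash
python3 -c "
from station import ctrl
print(ctrl.close_job())"
```

```text
the job is handed in; nothing more can be done
None
```

The job is handed in: two balls lie in the tray, two remain in the chute, the rocker is back up, and the arm touched only the ball paddle.

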